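# Push the bun tray home and snap its lock

## Robot

A 6-joint arm with a two-finger parallel gripper is mounted at the origin on the work surface. World frame = base frame: x ahead of the robot, y to its left, z up, the work surface at z = 0. Lengths are in m, angles in rad, forces in N, time in s.
With the tool pointing down it reaches from about 0.375 to 0.9 m from the base axis. Payload 3.1 kg.
Tool frame: the origin (TCP) lies at the centre of the arm's flange, where the gripper is bolted on; the fingertips stand 173 mm ahead of it and the grasp point (between the pads) lies 155 mm ahead of it; z points along the fingers, x is the direction in which the jaws open and shut, and the axes are right-handed (so a half turn about z gives the same grasp; the last joint's range is limited). The gripper opens to 85 mm and grips with 20 to 120 N. Pads are 22 mm wide; open, the fingers measure 114 mm over their backs; the gripper's body (76 mm by 85 mm) begins 54 mm behind the grasp point. The pads swing forward as they close: fully open they stand 13 mm farther back than shut.
Start: joints at [1.02, 0.527, 1.433, -0, 1.181, -0.178], TCP at [0.227, 0.582, 0.405] pointing down, gripper open.
Joint ranges: [-3.08, 3.08], [-0.75, 2.2], [0.22, 2.44], [-1.43, 4.57], [0, 2.65], [-2.85, 2.85]. Speed limits (rad/s): [2.79, 2.79, 3.14, 3.14, 3.14, 3.14].

## Interface

Orientations are given as a unit quaternion [x, y, z, w].
In Python, from station import manip gives the robot as it stands.
- The arm moves only by the shell command python3 -m jog 'ROWS' [OPENING] [FORCE]. ROWS is JSON, a list that holds one entry, the list of rows, each a list of 4 numbers: the shift along the world's x, y, z in mm, then the turn about the world's z in degrees. A call has exactly 8 rows; each row shifts and turns the commanded pose from where the row before left it; what a row does not reach is not made up. A row lasts 1/8 s, in which the tool goes at most 62.5 mm and 10.7 degrees, less where a joint would pass 70% of its speed; a pose out of reach is approached as far as the arm can. A call is refused whole if a number of a shift passes 62.5 or a number of a turn 10.7, either way. A call with a gripper value outside its range is refused whole. OPENING is the opening in per cent of the stroke, from 0 (shut) to 100 (fully open), set as the call begins (- or left out, the last holds). The fingers move at their own pace and stop on an object; FORCE is the grip in N (left out, the last holds). Time passes only in rows, so rows that do not move let the fingers close, or fill a call up. It gives the time, the measured TCP pose, the force and the opening at its end, in the units of the state.
- manip.sense(): the state, without advancing time (a new reading comes with each control period).
- manip.snapshot(name): name is "scene" or "top" or "wrist"; returns the picture (480x640x3 uint8, red, green, blue); there is no depth.
- manip.camera_info(name): a dict with "fx", "fy", "cx", "cy" (pixels), "R" (3x3) and "t" (3): a world point X has camera coordinates R X + t. Camera axes: x right, y down, z forward; pixel columns grow to the right and rows downward; lengths in m; the calibration is good to about 2 mm. A picture is of the moment at which its call begins: read the wrist's pose just before it. camera_info takes no time and is no camera call; for the wrist camera it gives the pose at the moment of the call.
- manip.sign_off(): hands the job in, once; it reports no verdict.
The state is a dict: "t": time; "q": joint angles; "qd": joint speeds; "tau": joint torques, N m; "tcp_pos": TCP position; "tool_rot": TCP orientation; "force": force on the tool from outside, world axes, zero at the start; "ft_torque": the same for the moment, N m; "finger_gap": opening from 0.0 (shut) to 1.0 (fully open).
Only numpy, scipy, OpenCV 4.12 (cv2) and the standard library are available. Lean on these libraries where they do the work, as an engineer would, in place of code of your own. Each camera call takes 0.05 s, during which the arm holds its last target. There are 200 camera calls.

## Task

The carry rack is going out to the van, but its top tray of buns still sticks out: push the tray with your fingertips all the way in against its stops, then flip its red lock lever over past centre so that it snaps across the front of the tray. Only push and touch: do not lift or tilt the tray, keep every bun on it, leave the two lower locks locked and everything else on the bench undisturbed.

Things in the scene. Friction and masses are not known exactly. Their poses are not given: they have to be found in the camera images.
- rack: Steel carry rack for three baking trays, fixed to the bench: 345 deep, 303 wide, 285 mm high, black hand grips on its two top side rails. Origin on the bench, middle of its front plane (front faces of the uprights); +x points into the rack (trays go in along +x), +y left, z up. Uprights are 25 mm square, centred 139 mm either side of the middle. Runners at heights 35, 125, 215 mm.
- tray_front (a point): Middle of the front outer face of the top tray, half-way up its 25 mm wall. Dark baking tray 330 long (x), 240 wide, 25 mm high, 4 mm walls, about 0.42 kg plus six buns, loose on the top runners with 3.5 mm play each side; it starts 60 to 100 mm out of the rack. Axes: +x along the tray into the rack, z up. About 5 to 10 N slides it.
- lock (a joint): Top lock lever, turn in rad about the rack's x. 0: parked, red grip stands leaning 20 deg inwards (rack +y), tongue hangs down. 1.571: locked, grip leans 70 deg outwards (rack -y), tongue level across the tray's front. A spring holds it at each end; past dead centre (0.785, grip 25 deg outwards) it snaps over by itself. About 4 N at the grip moves it. The tongue jams under a tray that is out.
- lock_grip (a point): Middle of the red grip of the top lock lever, 53 mm from the pivot; moves with the lever. The grip is a round sleeve 15 mm across and 56 mm long over its round ends, pointing away from the pivot; its centre line runs 30 mm in front of the rack's front plane (rack x = -0.030).
- lock_pivot (a point): Pivot of the top lock lever, on the front of the right-hand upright (rack x = -0.008, y = -0.139), 230 mm above the bench; fixed. The flat steel tongue is 16 mm wide, 5 mm thick and reaches 56 mm from it. Axes are the rack's.
- lock_mid (a joint): Turn of the same kind of lock on the middle tray, 90 mm lower (rad): 0 is locked, as it starts and must stay; -1.571 would be parked.
- lock_low (a joint): Turn of the same kind of lock on the lowest tray (rad): 0 is locked, as it starts and must stay; -1.571 would be parked.
- water: Bystander: clear water bottle with blue cap and band, 64 mm across, 210 mm high; origin at its underside.
- dredger: Bystander: steel flour dredger, 74 mm across, 114 mm high; origin at its underside.
- seeds: Bystander: amber jar of seeds with a white lid, 72 mm across, 100 mm high; origin at its underside.
- scraper: Bystander: dough scraper lying flat, 127 x 150 x 18 mm, steel blade and white handle; origin at its underside.
- timer: Bystander: white kitchen timer lying flat, 50 x 70 x 28 mm; origin at its underside.
- pbrush: Bystander: wooden pastry brush lying flat; origin at its underside.
- bun1: Brown bun, 84 mm across, 48 mm high, 60 g, loose on the top tray at about (-105, -56) mm from the tray's middle; origin at its underside, 4 mm above the tray's underside.
- bun2: Brown bun, 84 mm across, 48 mm high, 60 g, loose on the top tray at about (-105, +56) mm from the tray's middle; origin at its underside, 4 mm above the tray's underside.
- bun3: Brown bun, 84 mm across, 48 mm high, 60 g, loose on the top tray at about (+0, -56) mm from the tray's middle; origin at its underside, 4 mm above the tray's underside.
- bun4: Brown bun, 84 mm across, 48 mm high, 60 g, loose on the top tray at about (+0, +56) mm from the tray's middle; origin at its underside, 4 mm above the tray's underside.
- bun5: Brown bun, 84 mm across, 48 mm high, 60 g, loose on the top tray at about (+105, -56) mm from the tray's middle; origin at its underside, 4 mm above the tray's underside.
- bun6: Brown bun, 84 mm across, 48 mm high, 60 g, loose on the top tray at about (+105, +56) mm from the tray's middle; origin at its underside, 4 mm above the tray's underside.
- tray_home (a point): Fixed point of the rack where tray_front lies when the top tray is fully home against the turned-up stops at the back of its runners: middle of the opening, 6 mm behind the rack's front plane, 228 mm above the bench. Axes are the rack's.
There are look-alikes about, which are no part of the job. What is shaped like the bun2 but green or yellow is not meant. What is shaped like the bun4 but blue or yellow is not meant.

How it is judged:
On the way, in this order (a step that is already met when the one before it is completed fails the run):
1. the top tray is fully home while its lock is still parked (x of tray_front in the frame of rack above 0.001 m and value of joint lock below 0.4 rad), for 0.2 s.
2. the top lock has snapped over to locked (value of joint lock above 1.45 rad), for 0.2 s.
At the end, for the whole second after the job is handed in: The top tray is home in the rack (front face at least 1 mm behind the front plane, that is within 5 mm of its stops), level on its runners, its lock lever is snapped over (joint above 1.45 rad), both lower locks are locked (within 0.15 rad) and all six buns lie on the tray (x of tray_front in the frame of rack above 0.001 m and value of joint lock above 1.45 rad and value of joint each of lock_mid, lock_low above -0.15 rad and height (world z) of tray_front between 0.222 and 0.236 m and height (world z) of bun1 between 0.21 and 0.23 m and height (world z) of bun2 between 0.21 and 0.23 m and height (world z) of bun3 between 0.21 and 0.23 m and height (world z) of bun4 between 0.21 and 0.23 m and height (world z) of bun5 between 0.21 and 0.23 m and height (world z) of bun6 between 0.21 and 0.23 m); the robot touches nothing.
It fails at once if the top tray is lifted or tilted (front edge 12 mm above or 15 mm below its place on the runners, or tilted over 0.1 rad) (height (world z) of tray_front above 0.2395 m or height (world z) of tray_front below 0.2125 m or angle between tray_front's own z axis and vertical above 0.1 rad).
It fails at once if a bun is lifted more than 20 mm or falls off the tray (height (world z) of any of bun1, bun2, bun3, bun4, bun5, bun6 above 0.239 m or height (world z) of any of bun1, bun2, bun3, bun4, bun5, bun6 below 0.2 m).
It fails at once if a lower lock is flipped open (turned more than 0.5 rad) (value of joint any of lock_mid, lock_low below -0.5 rad).
It fails at once if one of the other things on the bench is moved more than 25 mm (distance of any of water, dredger, seeds, scraper, timer, pbrush from where it was at the start of the episode above 0.025 m).
It also fails if it takes over 48 s, if anything falls off the work surface, if the arm or the gripper's body presses on something with over 40 N, if the wrist force passes 120 N, or if a joint passes its speed limit or range.

## Working session

There is one attempt and no reset: what is moved stays moved. The work goes in short steps, Python scripts to look and compute and a shell command to move; the robot and the scene stay as the last step left them, time stands still between calls to the robot, and variables do not carry over. Pictures are saved under pics/ and viewed, about 8 in all and at most 12, crops included, and the job is handed in when it is done.

```bash
mkdir -p pics
python3 - <<'E'
from station import manip
import cv2,numpy as np
s=manip.sense();print(s['t'],s['tcp_pos'],s['tool_rot'],s['finger_gap'])
a=[]
for n in ("scene","top"):
    im=manip.snapshot(n);cv2.imwrite(f"pics/{n}0.png",im[:,:,::-1]);np.save(n,im)
    print(n,manip.camera_info(n))
E
```

```text
0.0 [0.22684743 0.58200646 0.40372277] [ 8.25619503e-01  5.64226248e-01 -9.89934205e-04  4.44642502e-04] 1.0030376216349786
scene {'fx': 574.5180572936473, 'fy': 574.5180572936473, 'cx': 330.9559889879522, 'cy': 252.0957076370661, 'R': array([[-0.40482414,  0.91433856, -0.01012041],
       [ 0.78109825,  0.34003528, -0.52369986],
       [-0.47539767, -0.21991138, -0.85184273]]), 't': array([ 0.18098795, -0.29619584,  2.05435288])}
top {'fx': 501.8800602086778, 'fy': 501.8800602086778, 'cx': 312.6749389135888, 'cy': 239.2560476015919, 'R': array([[ 0.0256465 , -0.99962224, -0.00988138],
       [-0.99660256, -0.02479264, -0.07854078],
       [ 0.07826612,  0.01186211, -0.99686193]]), 't': array([0.0126478 , 0.48827317, 1.55259798])}
```

View pics/scene0.png

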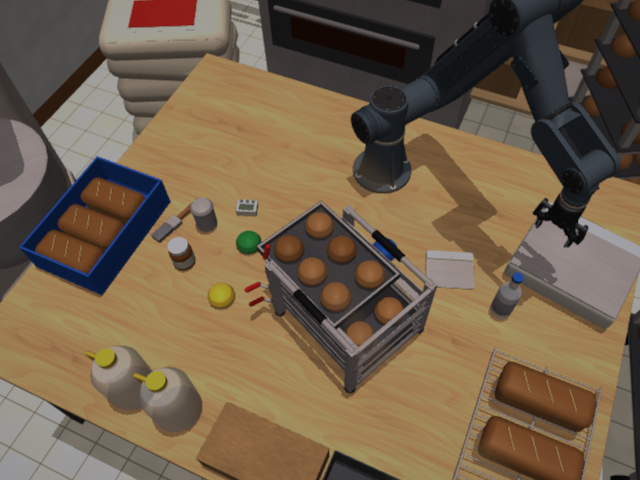

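View pics/top0.png

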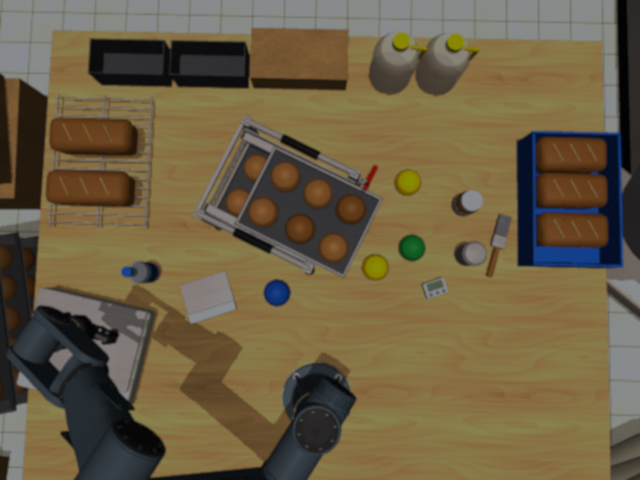

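Scene picture: the rack stands mid-bench with its front facing right-down in the top view. In the top view the tray front edge runs (381,197)–(345,275), the top lever's red grip is at (370,177), and the side rails are at about (250,120)–(365,180) and (200,215)–(310,268). In the scene view the lower two red grips are at (252,287) and (257,301), and the top one is near (266,252). The green and yellow balls on the bench are look-alikes, as is the blue one. I'll measure the rack next.

```bash
cat > h.py <<'E'
import numpy as np
from station import manip
def ray(n,u,v,z):
    c=manip.camera_info(n);R=c['R'];C=-R.T@c['t'];d=R.T@np.array([(u-c['cx'])/c['fx'],(v-c['cy'])/c['fy'],1]);return C+d*(z-C[2])/d[2]
def proj(n,X):
    c=manip.camera_info(n);p=c['R']@np.asarray(X)+c['t'];return p[0]/p[2]*c['fx']+c['cx'],p[1]/p[2]*c['fy']+c['cy']
E
python3 - <<'E'
import cv2,numpy as np
from h import *
for n in("top","scene"):
    im=np.load(n+'.npy');hsv=cv2.cvtColor(im,cv2.COLOR_RGB2HSV)
    m=((hsv[...,0]<6)|(hsv[...,0]>174))&(hsv[...,1]>190)&(hsv[...,2]>80)
    k,l,s,c=cv2.connectedComponentsWithStats(m.astype(np.uint8))
    for i in range(1,k):
        if s[i,4]>15:print(n,s[i],c[i])
im=np.load('top.npy')[:,:,::-1]
cv2.imwrite('pics/c1.png',cv2.resize(im[105:285,185:395],None,fx=3.3,fy=3.3,interpolation=cv2.INTER_CUBIC)[:594]*1)
im=np.load('scene.npy')[:,:,::-1]
cv2.imwrite('pics/c2.png',cv2.resize(im[195:395,240:440],None,fx=3,fy=3,interpolation=cv2.INTER_CUBIC))
E
```

```text
top [364 166  13  23  75] [370.14666667 176.58666667]
scene [ 129    0   67   27 1607] [162.565028    12.69570629]
scene [263 244   7  15  54] [265.90740741 250.5       ]
scene [245 282  15  10  66] [252.06060606 286.81818182]
scene [250 297  14   9  51] [256.15686275 301.        ]
```

View pics/c1.png

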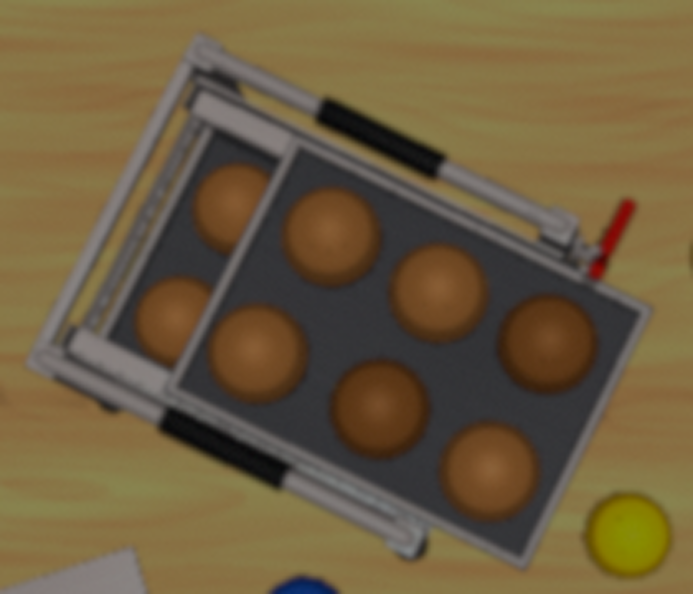

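View pics/c2.png

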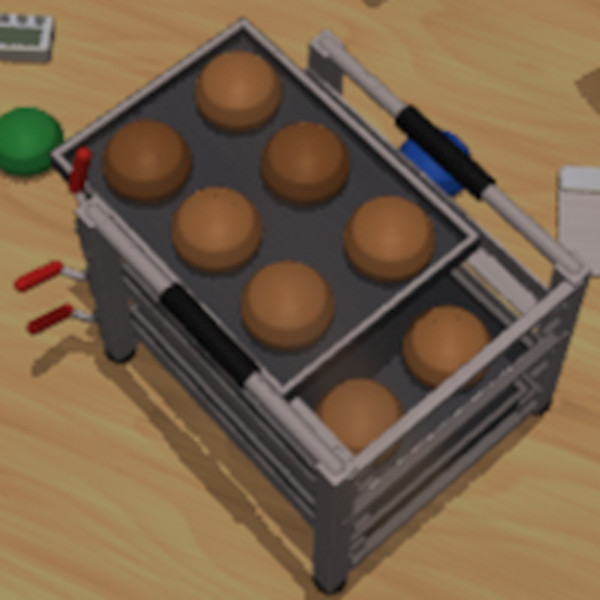

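Both crops confirm the choice: the top lever's grip (scene (266,250)) stands up beside the right upright, while the lower two lean outwards. The tray corners and rail ends are clear in the top crop, so I'll turn those into positions.

Run:
```python
from h import *
f=lambda u,v,z:ray('top',185+u/3.3,105+v/3.3,z)[:2]
t=[f(650,310,.2405),f(525,565,.2405),f(172,392,.2405),f(300,140,.2405)]
r=[f(580,218,.285),f(427,540,.285),f(33,362,.285),f(200,36,.285)]
for q in(t,r):
    print(np.round(q,4).tolist(),[round(float(np.linalg.norm(q[i]-q[(i+1)%4])),3) for i in range(4)],
     [round(float(np.degrees(np.arctan2(*(a)[::-1]))),1) for a in (q[2]-q[1],q[3]-q[0],np.array([1,-1])*(q[0]-q[1])[::-1]*-1)])
# tray axis frame
ya=np.arctan2(*((t[2]-t[1]+t[3]-t[0])[::-1]));yr=np.arctan2(*((r[2]-r[1]+r[3]-r[0])[::-1]))
for nm,y in(('tray',ya),('rack',yr)):
  ex=np.array([np.cos(y),np.sin(y)]);ey=np.array([-ex[1],ex[0]])
  c=np.mean(r,0);tc=np.mean(t,0)
  o=c-ex*.1725   # front mid from rack center
  print(nm,np.degrees(y),'origin',o,'extent x',[(p-o)@ex for p in r],'y',[(p-o)@ey for p in r],'trayfront',((tc-o)@ex)-.165,(tc-o)@ey)
# top lever grip predicted in scene
  G=np.r_[o-.030*ex+(-.139+.053*np.sin(np.radians(20)))*ey,.230+.053*np.cos(np.radians(20))]
  print('grip',G,proj('scene',G),proj('top',G))
  for z in(.14,.05):
    H=np.r_[o-.030*ex+(-.139-.053*np.sin(np.radians(70)))*ey,z+.053*np.cos(np.radians(70))]
    print(proj('scene',H))
```

```text
[[0.5844, -0.1621], [0.3735, -0.0641], [0.5072, 0.2274], [0.7194, 0.1292]] [0.233, 0.321, 0.234, 0.321] [65.4, 65.1, 65.1]
[[0.6497, -0.0998], [0.3908, 0.0154], [0.5237, 0.3313], [0.791, 0.2083]] [0.283, 0.343, 0.294, 0.339] [67.2, 65.4, 66.0]
tray 65.23896929159098 origin [ 0.51654432 -0.0428317 ] extent x [np.float64(0.0040047614469314735), np.float64(0.00021008614461501658), np.float64(0.3427803539639861), np.float64(0.3430047984444673)] y [np.float64(-0.14477054920702323), np.float64(0.1385994718418163), np.float64(0.15019705231690839), np.float64(-0.1440259749517013)] trayfront -0.0841317094315517 0.004720225456266062
grip [ 0.61373947 -0.12069934  0.27980371] (np.float64(264.0265374320847), np.float64(250.47296612390812)) (np.float64(368.2796112285537), np.float64(185.13855307163993))
(np.float64(249.81027624561503), np.float64(286.5555551167941))
(np.float64(253.7589311713525), np.float64(300.86264890593964))
rack 66.27639139033802 origin [ 0.51939221 -0.04411412] extent x [np.float64(0.001411245886439123), np.float64(0.0027477320843745487), np.float64(0.34547182615127736), np.float64(0.34036919587790887)] y [np.float64(-0.1416961380864987), np.float64(0.1416961380864988), np.float64(0.14708943139695935), np.float64(-0.14708943139695915)] trayfront -0.0840312276728685 0.00637848433437102
grip [ 0.61798126 -0.12020924  0.27980371] (np.float64(263.46393405265707), np.float64(251.76171334853538)) (np.float64(368.12054528035355), np.float64(183.54122390498503))
(np.float64(249.5221419000594), np.float64(288.1119468415535))
(np.float64(253.48979523477934), np.float64(302.370978491484))
```

```bash
python3 -m jog '[[[30,-20,30,0],[30,-20,30,0],[30,-20,30,0],[30,-20,30,0],[30,-50,0,0],[30,-50,0,0],[30,-50,0,0],[30,-50,0,0]]]' 0 40
```

```text
t: 1.1
tcp_pos: [0.4676, 0.3006, 0.5243]
tool_rot: [0.826, 0.564, -0.0, -0.0]
force: [0.9, 0.9, 0.4]
finger_gap: 0.003
```

```bash
python3 -m jog '[[[-2,-60,0,-3.4],[-2,-60,0,0],[-2,-60,0,0],[-2,-60,0,0],[-2,-60,0,0],[-2,-60,0,0],[-2,-60,0,0],[-2,-60,0,0]]]'
```

```text
t: 2.1
tcp_pos: [0.4504, -0.1796, 0.5245]
tool_rot: [0.842, 0.539, 0.0, -0.0]
force: [0.5, -0.5, 0.1]
finger_gap: 0.004
```

```bash
python3 -m jog '[[[-2,-1,-20,0],[0,0,-20,0],[0,0,-20,0],[0,0,-20,0],[0,0,-20,0],[0,0,-20,0],[0,0,-12,0],[0,0,0,0]]]'
python3 - <<'E'
from h import *
import cv2
print(manip.sense()['force'],manip.sense()['tcp_pos'])
im=manip.snapshot('scene')[:,:,::-1]
cv2.imwrite('pics/c3.png',cv2.resize(im[180:350,200:400],None,fx=3,fy=3,interpolation=cv2.INTER_CUBIC))
E
```

```text
t: 3.1
tcp_pos: [0.4488, -0.1786, 0.3919]
tool_rot: [0.842, 0.539, -0.0, -0.001]
force: [-0.3, 0.6, -0.1]
finger_gap: -0.001
[-0.33497129  0.56082791 -0.05455682] [ 0.44880551 -0.17857718  0.3919133 ]
```

View pics/c3.png

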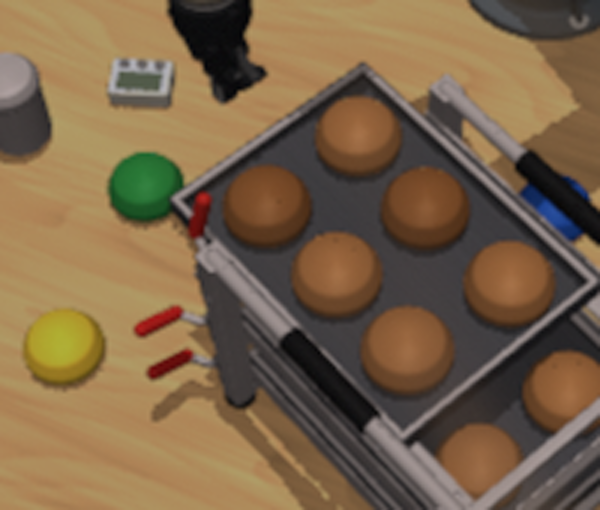

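The closed fingers are in front of the tray's front edge, tip at crop (225,95), near its middle. Now I push along the rack's +x, which is (0.418, 0.908).

```bash
python3 -m jog '[[[6,13,0,0],[6,13,0,0],[4,8,0,0],[3,6,0,0],[3,6,0,0],[3,6,0,0],[3,6,0,0],[3,6,0,0]]]'
```

```text
t: 4.15
tcp_pos: [0.4801, -0.1148, 0.3927]
tool_rot: [0.842, 0.539, -0.0, 0.0]
force: [-1.7, -4.0, 0.3]
finger_gap: -0.003
```

```bash
python3 -m jog '[[[3,6,0,0],[3,6,0,0],[3,6,0,0],[3,7,0,0],[3,7,0,0],[3,7,0,0],[3,7,0,0],[3,6,0,0]]]'
```

```text
t: 5.15
tcp_pos: [0.5042, -0.0622, 0.3927]
tool_rot: [0.842, 0.54, -0.0, -0.0]
force: [-1.7, -4.7, 1.4]
finger_gap: 0.002
```

```bash
python3 -m jog '[[[2,4,0,0],[2,3,0,0],[1,3,0,0],[1,2,0,0],[1,2,0,0],[0,1,0,0],[0,1,0,0],[0,0,0,0]]]'
```

```text
t: 6.15
tcp_pos: [0.5111, -0.0466, 0.3927]
tool_rot: [0.842, 0.539, 0.0, 0.0]
force: [0.4, -2.7, 0.3]
finger_gap: -0.001
```

```bash
python3 -m jog '[[[1,2,0,0],[0,1,0,0],[1,1,0,0],[0,1,0,0],[0,1,0,0],[0,0,0,0],[0,0,0,0],[0,0,0,0]]]'
```

```text
t: 7.15
tcp_pos: [0.5121, -0.0428, 0.3928]
tool_rot: [0.842, 0.54, -0.003, 0.002]
force: [-6.8, -14.0, 2.9]
finger_gap: 0.0
```

```bash
python3 -m jog '[[[0,1,0,0],[0,1,0,0],[0,0,0,0],[0,0,0,0],[0,0,0,0],[0,0,0,0],[0,0,0,0],[0,0,0,0]]]'
python3 - <<'E'
from h import *
import cv2
a=manip.snapshot('top')[:,:,::-1];b=manip.snapshot('scene')[:,:,::-1]
print(manip.sense()['force'],manip.sense()['tcp_pos'])
a=cv2.resize(a[105:285,185:395],None,fx=2.2,fy=2.2,interpolation=cv2.INTER_CUBIC)
b=cv2.resize(b[205:337,240:360],None,fx=3,fy=3,interpolation=cv2.INTER_CUBIC)
cv2.imwrite('pics/c4.png',np.hstack([a[:396],b[:396]])[:, :800])
E
```

```text
t: 8.15
tcp_pos: [0.5121, -0.042, 0.3928]
tool_rot: [0.841, 0.54, -0.005, 0.003]
force: [-8.7, -19.1, 1.8]
finger_gap: -0.001
[ -6.9169161  -19.13157025   2.818637  ] [ 0.51212141 -0.04205365  0.39283165]
```

View pics/c4.png

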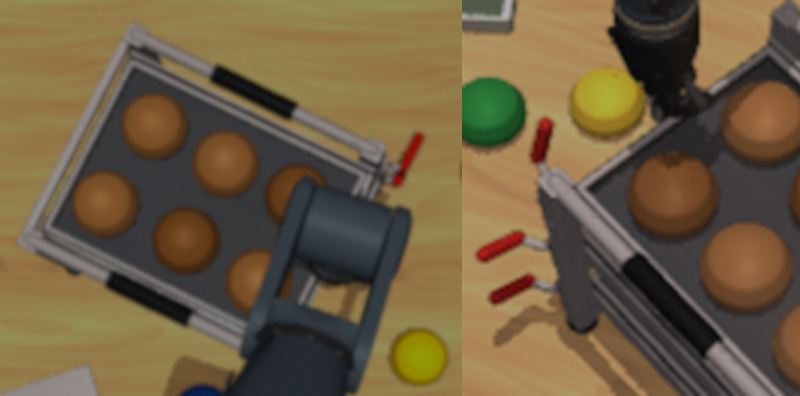

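The tray's front edge now lies between the uprights at its stops (force up to 20 N, no further travel). The lever is still parked at scene-crop (541,140) and the buns are in place. Next I back off, rise and go beside the grip on its inner side.

```bash
python3 -m jog '[[[-7,-15,0,0],[-7,-15,0,0],[-7,-15,14,0],[0,0,29,0],[20,-5,0,0],[25,-5,0,0],[25,-5,0,0],[21,-5,0,0]]]'; python3 -m jog '[[[0,0,0,0],[0,0,0,0],[0,0,0,0],[0,0,0,0],[0,0,0,0],[0,0,0,0],[0,0,0,0],[0,0,0,0]]]'
python3 - <<'E'
from h import *
import cv2
b=manip.snapshot('scene')[:,:,::-1];s=manip.sense();p=s['tcp_pos'];print(s['force'],p)
o=np.array([.5139,-.0368]);ex=np.array([.418,.908]);ey=np.array([-.908,.418]);print((p[:2]-o)@ex,(p[:2]-o)@ey)
cv2.imwrite('pics/c5.png',cv2.resize(b[190:320,220:380],None,fx=4,fy=4,interpolation=cv2.INTER_CUBIC))
E
```

```text
t: 9.25
tcp_pos: [0.5837, -0.1042, 0.4368]
tool_rot: [0.842, 0.539, 0.001, 0.0]
force: [-0.4, -0.6, 0.1]
finger_gap: 0.0
t: 10.25
tcp_pos: [0.583, -0.1037, 0.4357]
tool_rot: [0.842, 0.54, -0.0, -0.0]
force: [0.2, -0.3, 0.4]
finger_gap: 0.001
[ 0.57143134 -0.26198475 -0.93980955] [ 0.58303878 -0.10369681  0.43567882]
-0.03184229088312048 -0.0907408736073104
```

View pics/c5.png

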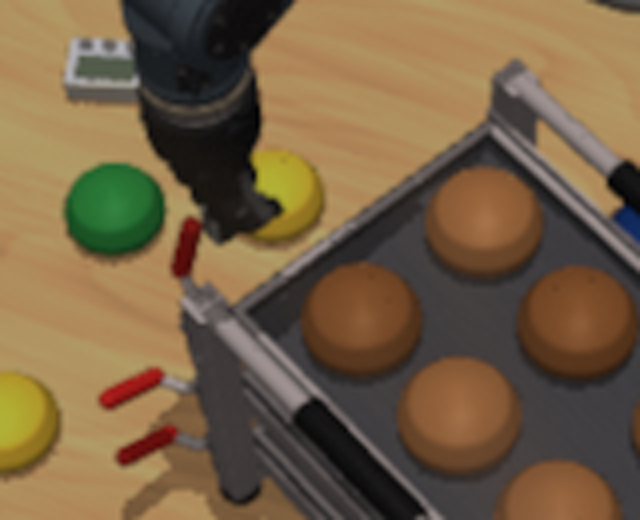

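The fingertip (215,235) is just inside the red grip (185,248), and the tray is clear. I'll sweep along the rack's −y.

```bash
python3 -m jog '[[[6,-3,0,0],[6,-3,0,0],[6,-3,0,0],[7,-3,0,0],[7,-3,0,0],[7,-3,0,0],[7,-3,0,0],[8,-4,0,0]]]'
python3 - <<'E'
from h import *
import cv2
s=manip.sense();p=s['tcp_pos'];print(s['force'],p)
b=manip.snapshot('scene')[:,:,::-1]
cv2.imwrite('pics/c6.png',cv2.resize(b[190:320,220:380],None,fx=4,fy=4,interpolation=cv2.INTER_CUBIC))
E
```

```text
t: 11.3
tcp_pos: [0.638, -0.1292, 0.4359]
tool_rot: [0.842, 0.539, 0.001, 0.001]
force: [0.9, -0.6, 1.0]
finger_gap: 0.002
[ 0.94858239 -0.64931257  1.04949169] [ 0.6380296  -0.12924626  0.43588645]
```

View pics/c6.png

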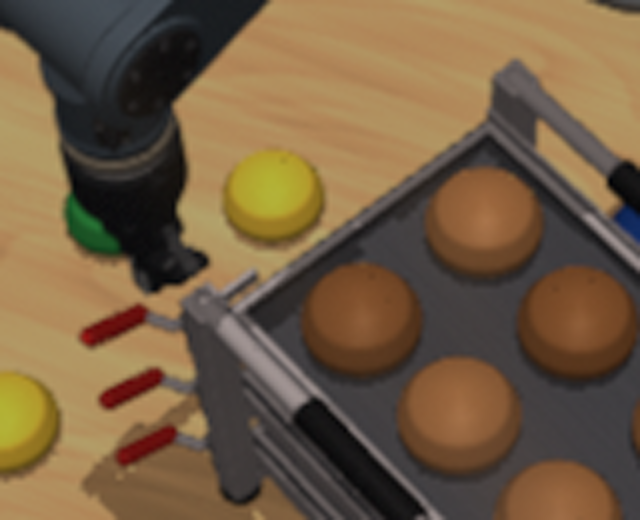

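All three red grips now lean out in parallel, (115,325), (130,387) and (147,445), and the tongue (240,285) lies across the tray front. I'll retract up and away, then take a last check.

```bash
python3 -m jog '[[[0,0,15,0],[-5,-10,20,0],[-10,-20,20,0],[-10,-20,20,0],[-10,-20,20,0],[-10,-20,0,0],[0,0,0,0],[0,0,0,0]]]'
python3 - <<'E'
from h import *
import cv2
s=manip.sense();print(s['force'],s['tcp_pos'])
a=manip.snapshot('top')[:,:,::-1];b=manip.snapshot('scene')[:,:,::-1]
cv2.imwrite('pics/c7.png',np.hstack([cv2.resize(a[100:340,120:520],(400,240)),cv2.resize(b[190:310,220:420],(400,240))]))
E
```

```text
t: 12.35
tcp_pos: [0.5918, -0.2186, 0.5297]
tool_rot: [0.842, 0.539, -0.0, -0.001]
force: [0.4, 0.4, -0.1]
finger_gap: 0.001
[ 0.37876734  0.38266478 -0.07609333] [ 0.59178608 -0.21862971  0.52965894]
```

View pics/c7.png

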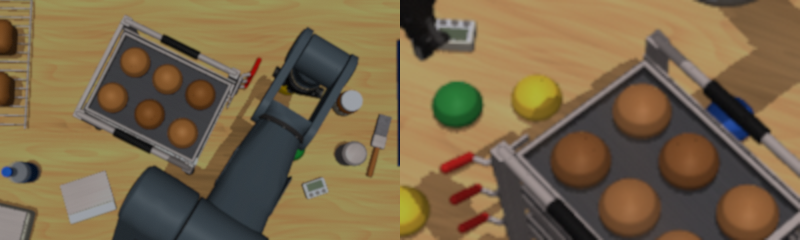

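The tray is in with six buns on it, all three locks are level, the bystanders are where they were and the arm is clear. I'm handing in.

```bash
python3 -c "
from station import manip
print(manip.sign_off())"
```

```text
the job is handed in; nothing more can be done
None
```

The top tray is in against its stops and its red lock is snapped across the front; I handed the job in at about 12.5 s, and it reported no verdict.

- **Tray:** I pushed it along the rack with the shut fingertips. It slid at about 5 N, and at the stops the force rose to about 20 N with no further travel. The lever was still parked at that point.
- **Lock:** I swept the grip outwards from its inner side. Afterwards it lay parallel to the two lower locks, with the tongue across the tray front.
- **Last checks:** The last pictures showed all six buns on the tray and the lower locks still locked. The bystanders looked undisturbed and the arm was clear, with about 0.5 N on the wrist. I judged these by eye and did not measure the final lever angle or tray position.
- **Disagreement:** The rack position from the top camera and from the scene camera differed by about 5 mm. I used the scene-corrected one, and where the tray stopped matched it.

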